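Click the lawn sprinkler's turret round to its red pattern

ROBOT

A 6-joint arm with a two-finger parallel gripper is mounted at the origin on the work surface. World frame = base frame: x ahead of the robot, y to its left, z up, the work surface at z = 0. Lengths are in m, angles in degrees, forces in N, time in s.
With the tool pointing down it reaches from about 0.35 to 0.85 m from the base axis. Payload 8.1 kg.
Tool frame: the origin (TCP) lies at the very end of the fingers, on their centre line; the grasp point (between the pads) lies 19 mm behind it; x points along the fingers, y is the direction in which the jaws open and shut, and the axes are right-handed (so a half turn about x gives the same grasp; the last joint's range is limited). The gripper opens to 85 mm and grips with 20 to 120 N. Pads are 22 mm wide; open, the fingers measure 114 mm over their backs; the gripper's body (76 mm by 85 mm) begins 54 mm behind the grasp point. The pads swing forward as they close: fully open they stand 13 mm farther back than shut.
Start: joints at [71.54, 7.471, 85.268, -0, 87.261, -4.893], TCP at [0.141, 0.583, 0.231] pointing down, gripper open.
Joint ranges: [-169.43, 169.43], [-51.17, 129.36], [1.28, 143.12], [-76.62, 256.62], [0, 156.53], [-152.29, 152.29]. Speed limits (degrees/s): [136.94, 136.94, 159.86, 180, 180, 180].

INTERFACE

Orientations are given as [roll, pitch, yaw] about the fixed x, y, z axes, in that order (R = Rz(yaw) Ry(pitch) Rx(roll)).
In Python, from cell import bot gives the robot as it stands.
- The arm moves only by the tool arm_command, never from a script. Its argument "series" is a list of rows, each a list of 7 numbers: the shift along the tool's x, y, z in cm, then the turn, a rotation vector about the tool's x, y, z in rad, then the closure, from -1 (fully open) to 1 (shut). In form: [[tx, ty, tz, wx, wy, wz, hand], ...]. A call has 1 to 8 rows; each row shifts and turns the commanded pose from where the row before left it, along the tool's axes as they then stand; what a row does not reach is not made up. A row lasts 1/10 s, in which the tool goes at most 50 mm and 8.59 degrees, less where a joint would pass 70% of its speed; a pose out of reach is approached as far as the arm can. A call is refused whole if a number of a shift passes 5 or a number of a turn 0.15, either way. A call with a gripper value outside its range is refused whole. The fingers move at their own pace and stop on an object; "force" is the grip in N (left out, the last holds). Time passes only in rows, so rows that do not move let the fingers close. It gives the time, the measured TCP pose, the force and the opening at its end, in the units of the state.
- bot.get_state(): the state, without advancing time (a new reading comes with each control period).
- bot.grab_frame(name): name is "side" or "top"; returns (picture, depth): 400x640x3 uint8, red, green, blue; 400x640 float32, m along the optical axis (not along the pixel's ray), 0 where there is no reading.
- bot.camera_params(name): a dict with "intrinsics" (3x3 intrinsics, pixels), "rvec" (rotation vector, rad) and "tvec" (3), from world to camera coordinates, as OpenCV has them. Camera axes: x right, y down, z forward; pixel columns grow to the right and rows downward; lengths in m; the calibration is good to about 2 mm. A picture is of the moment at which its call begins. camera_params takes no time and is no camera call.
- bot.job_done(): hands the job in, once; it reports no verdict.
The state is a dict: "clock": time; "q": joint angles; "qvel": joint speeds; "joint_efforts": joint torques, N m; "ee_pos": TCP position; "tool_rot": TCP orientation; "contact_force": force on the tool from outside, world axes, zero at the start; "ft_torque": the same for the moment, N m; "gripper_width": finger opening in m.
Only numpy, scipy, OpenCV 4.12 (cv2) and the standard library are available. Lean on these libraries where they do the work, as an engineer would, in place of code of your own. Each camera call takes 0.05 s, during which the arm holds its last target. There are 200 camera calls.

TASK

Set the lawn sprinkler to its red pattern: with a fingertip, gently flick the edge of the green turret round clockwise (seen from above), click by click, until the red disc clicks in at the yellow arrow, and do not run past it. The sprinkler stands loose, so leave it standing where it is, neither picked up nor shoved along, and disturb nothing else on the bench.

Things in the scene. Friction and masses are not known exactly. Their poses are not given: they have to be found in the camera images.
- turret (a joint): angle of the sprinkler's green turret, rad, growing clockwise seen from above, no stops; 0 = red disc clicked in at the yellow arrow. A spring detent holds it every 60 degrees; it starts 1 to 3 clicks before 0 (-1.047, -2.094 or -3.142; seldom balanced half-way between two). Let go before half a click it springs back; past half it jumps on to the next click. About 1 N at the edge
- turret_axis (a point): on the turret's vertical axis, 68 mm above the table, half-way up its lobes; the sprinkler's axes. Green disc of 46 mm radius, 58 to 74 mm above the table (black hub nut to 84 mm), with six finger lobes every 60 degrees round its edge: 8 mm wide, rounded end 60 mm from the axis, 58 to 78 mm above the table; clear gaps of about 40 mm between them
- red_lobe (a point): on the lobe of the red disc, 56 mm from the turret's axis, half-way up (68 mm above the table); turns with the turret. Each lobe is in line with a disc of 25 mm on the turret's upper face, 31 mm from the axis; one of the six is red, the others white, blue, grey and black
- arrow_tip (a point): tip of the yellow arrow on the sprinkler's fixed body, 82 mm from the turret's axis; upper face 52 mm above the table, just below the lobes. The red lobe must stop in line with it
- sprinkler: lawn sprinkler standing loose on the table, 1.3 kg: grey cast-iron base on two sled runners (190 mm along x, 152 mm along y), hose inlet with a black nut at +x (reaching 97 mm from the axis, 42 mm high), yellow arrow at -x, turret on top. Origin on the table under the turret's axis. Slides or twists if pushed sideways with more than about 5 N
- spray_gun: bystander: blue hose spray gun lying on its side, about 160 x 120 mm and 44 mm high, origin on the table under its barrel
- hose_connector: bystander: brass hose connector standing on end, 36 mm across, 44 mm high, origin under its centre
- tape_roll: bystander: white roll of thread tape lying flat, 60 mm across, 15 mm high, origin under its centre
- glass_bottle: bystander: amber glass bottle standing, 68 mm across, 230 mm high, origin under its centre
- screwdriver: bystander: orange-handled screwdriver lying flat, about 200 mm long and 26 mm high, origin on the table under it
- paint_tin: bystander: steel tin with a green label, 84 mm across, 100 mm high, origin under its centre
Not all that is in view belongs to the job. Several things have the shape of the sprinkler; the one meant has the colours described above.

How it is judged:
By the outcome, as a careful person would: the job done as asked, in the order asked, and still so for the second after the job is handed in, with the robot touching nothing.
It also fails if it takes over 45 s, if anything falls off the work surface, if the arm or the gripper's body presses on something with over 40 N, if the wrist force passes 120 N, or if a joint passes its speed limit or range.

## Working session

There is one attempt and no reset: what is moved stays moved. The work goes in short steps, Python scripts to look and compute and a tool call to move; the robot and the scene stay as the last step left them, time stands still between calls to the robot, and variables do not carry over. Pictures are saved under pics/ and viewed, about 8 in all and at most 12, crops included, and the job is handed in when it is done.

Besides the shell and the picture viewer there is one more tool, called after "Emit:" in YAML: its name, and indented under it one key for each argument. arm_command: Moves the arm, as the interface text tells. Its arguments: {"type":"object","properties":{"series":{"type":"array"},"force":{"type":"number"}},"required":["series"]}

```bash
mkdir -p pics; cat > h.py <<'E'
import numpy as np, cv2
from cell import bot
def cam(n):
    p=bot.camera_params(n);K=np.array(p["intrinsics"],float).reshape(3,3)
    R=cv2.Rodrigues(np.array(p["rvec"],float))[0];t=np.array(p["tvec"],float).ravel();return K,R,t
def ray(n,uv,z):
    K,R,t=cam(n);c=-R.T@t;d=R.T@np.linalg.inv(K)@np.array([uv[0],uv[1],1.]);return c+d*(z-c[2])/d[2]
def proj(n,P):
    K,R,t=cam(n);q=K@(R@np.array(P,float)+t);return q[:2]/q[2]
def shot(n,f,crop=None,s=1):
    im,d=bot.grab_frame(n);im=im[...,::-1].copy()
    o=im if crop is None else im[crop[1]:crop[3],crop[0]:crop[2]]
    cv2.imwrite("pics/"+f,cv2.resize(o,None,fx=s,fy=s,interpolation=cv2.INTER_CUBIC));return im,d
E
python3 - <<'E'
from h import *
for n in("top","side"):
    im,d=shot(n,n+"0.png");K,R,t=cam(n);print(n,K.ravel().round(0),(-R.T@t).round(3),R[2].round(2))
    np.save(n+"0.npy",d)
s=bot.get_state();print(s)
E
```

```text
top [374.   0. 319.   0. 374. 198.   0.   0.   1.] [0.336 0.016 1.149] [ 0.16  0.   -0.99]
side [514.   0. 324.   0. 514. 203.   0.   0.   1.] [ 0.333 -1.021  0.739] [ 0.16  0.83 -0.54]
{'clock': 0.1, 'q': array([ 7.15391768e+01,  7.51328965e+00,  8.53235787e+01, -1.01676520e-04,
        8.72593206e+01, -4.89401920e+00]), 'qvel': array([-0.12579243, -0.01669599, -0.10927698,  0.02603126, -0.03464074,
        0.02886458]), 'joint_efforts': array([ 1.30452918e-03, -5.70952463e+01, -5.01942050e+01, -1.43198117e-04,
        7.87998433e-03,  2.48701667e-05]), 'ee_pos': array([0.14058126, 0.58279733, 0.23031799]), 'tool_rot': array([ -94.83352892,   89.903811  , -108.40032799]), 'contact_force': array([ 0.25184733, -0.42115869,  0.52873911]), 'ft_torque': array([-0.00653631,  0.03332093,  0.01962531]), 'gripper_width': 0.08525096855759629}
```

View pics/top0.png

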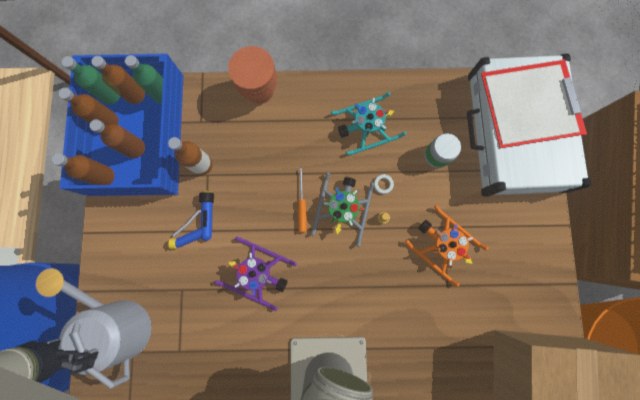

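View pics/side0.png

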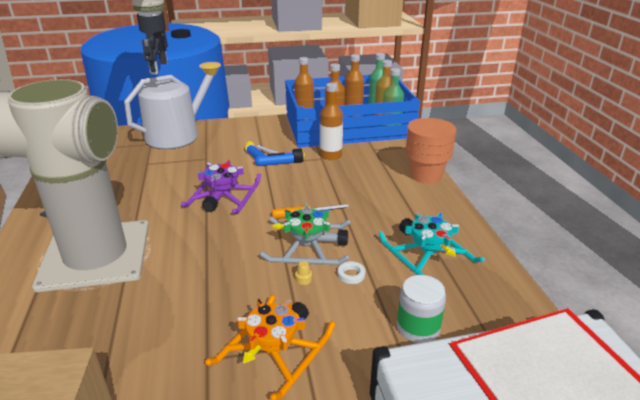

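The top view shows the green and grey sprinkler at about (343,207), with its arrow at about (338,230). The connector is at (384,218), the tape at (384,183) and the screwdriver at (301,205). I'll zoom in next.

```bash
python3 - <<'E'
from h import *
im=cv2.imread("pics/top0.png")
cv2.imwrite("pics/topc.png",cv2.resize(im[165:255,290:410],None,fx=6,fy=6,interpolation=cv2.INTER_CUBIC))
hsv=cv2.cvtColor(im,cv2.COLOR_BGR2HSV);sub=np.zeros(im.shape[:2],np.uint8);sub[170:245,305:372]=1
def m(lo,hi):return (cv2.inRange(hsv,np.array(lo),np.array(hi))>0)&(sub>0)
for n,lo,hi,z in(("green",(50,90,40),(85,255,255),.074),("yellow",(22,120,120),(33,255,255),.052),("red",(0,150,100),(6,255,255),.074),("red2",(172,150,100),(180,255,255),.074),("blue",(105,120,80),(125,255,255),.074)):
    k=m(lo,hi);ys,xs=np.nonzero(k)
    if len(xs):print(n,len(xs),xs.mean(),ys.mean(),ray("top",(xs.mean(),ys.mean()),z).round(4))
k=m((50,90,40),(85,255,255));p=np.argwhere(k)[:,::-1].astype(np.int32)
h=cv2.convexHull(p);c,r=cv2.minEnclosingCircle(h);print("circ",c,r,ray("top",c,.07))
for uv in((384,218),(384,183),(301,205),(348,184)):print(uv,ray("top",uv,.03).round(3))
E
```

```text
green 317 342.06624605678235 206.7665615141956 [ 0.4807 -0.0476  0.074 ]
yellow 45 338.02222222222224 227.86666666666667 [ 0.4216 -0.0355  0.052 ]
red 51 354.8627450980392 207.49019607843138 [ 0.478  -0.0846  0.074 ]
blue 53 339.0 195.35849056603774 [ 0.5144 -0.0395  0.074 ]
circ (343.5, 206.0) 15.692455291748047 [ 0.48345523 -0.05204757  0.07      ]
(384, 218) [ 0.451 -0.175  0.03 ]
(384, 183) [ 0.558 -0.18   0.03 ]
(301, 205) [0.494 0.074 0.03 ]
(348, 184) [ 0.556 -0.07   0.03 ]
```

View pics/topc.png

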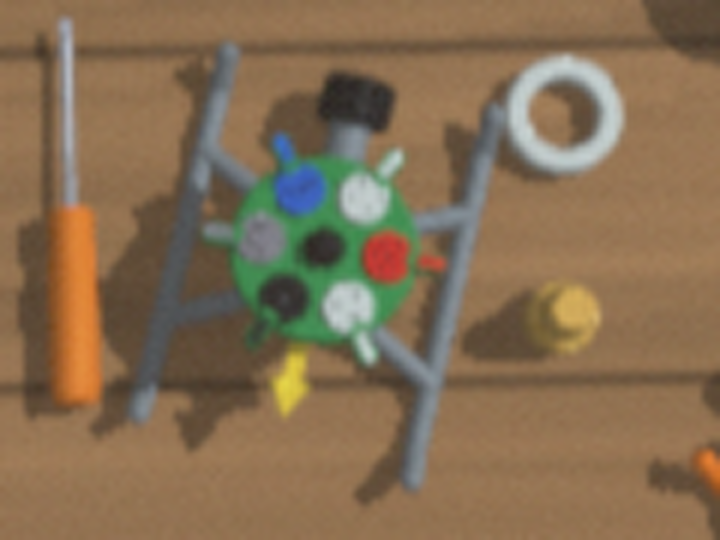

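The crop shows the red disc pointing right and the arrow pointing down and slightly left, about 93° further clockwise. The arrow lies between the black and white lobes, so the turret seems to be balanced half-way, near -90°. Next I'll work out the angles and the moves in world coordinates.

```bash
cat >> h.py <<'E'
from scipy.spatial.transform import Rotation as Ro
def rot():return Ro.from_euler('xyz',bot.get_state()["tool_rot"],degrees=True).as_matrix()
E
python3 - <<'E'
from h import *
f=lambda u,v,z:ray("top",(290+(u+.5)/6-.5,165+(v+.5)/6-.5),z)
A=f(323,249,.074);N=f(323,247,.084);print("axis",A.round(4),N.round(4))
for n,u,v,z in(("red",432,264,.078),("redd",388,258,.074),("w1",366,347,.078),("blk",258,332,.078),("grey",215,232,.078),("blue",283,150,.078),("w2",391,163,.078),("tip",288,415,.052),("nut",355,103,.04)):
    p=f(u,v,z)-A;print(n,(p+A).round(3),"r",np.hypot(*p[:2]).round(3),"az",np.degrees(np.arctan2(p[1],p[0])).round(1))
print(rot().round(3))
E
```

```text
axis [ 0.4827 -0.0515  0.074 ] [ 0.4823 -0.051   0.084 ]
red [ 0.474 -0.103  0.078] r 0.053 az -99.5
redd [ 0.478 -0.083  0.074] r 0.032 az -98.9
w1 [ 0.435 -0.071  0.078] r 0.052 az -158.4
blk [ 0.443 -0.019  0.078] r 0.052 az 141.1
grey [0.491 0.    0.078] r 0.053 az 80.7
blue [ 0.531 -0.033  0.078] r 0.052 az 20.9
w2 [ 0.524 -0.085  0.078] r 0.053 az -39.5
tip [ 0.404 -0.034  0.052] r 0.08 az 167.2
nut [ 0.561 -0.072  0.04 ] r 0.081 az -14.4
[[-0.001  0.235  0.972]
 [-0.002  0.972 -0.235]
 [-1.    -0.002 -0.   ]]
```

Emit:
arm_command:
  series:
    - [-4, 0, 0, 0, 0, 0, 1]
    - [-4, 0, 0, 0, 0, 0, 1]
    - [-4, 0, 0, 0, 0, 0, 1]
    - [0, -2.6, 3.5, 0, 0, 0, 1]
    - [0, -2.6, 3.5, 0, 0, 0, 1]
    - [0, -2.6, 3.5, 0, 0, 0, 1]
    - [0, -2.6, 3.5, 0, 0, 0, 1]
    - [0, -2.6, 3.5, 0, 0, 0, 1]
  force: 30

```text
clock: 0.9
ee_pos: [0.281, 0.4143, 0.3508]
tool_rot: [-107.4, 90.0, -120.9]
contact_force: [1.6, 0.2, 0.2]
gripper_width: 0.0001
```

Emit:
arm_command:
  series:
    - [0, -2.6, 3.5, 0, 0, 0, 1]
    - [0, -2.6, 3.5, 0, 0, 0, 1]
    - [0, -2.6, 3.5, 0, 0, 0, 1]
    - [0, -2.6, 3.5, 0, 0, 0, 1]
    - [0, -2.6, 3.5, 0, 0, 0, 1]
    - [0, -4, 0, -0.146, 0, 0, 1]
    - [0, -4, 0, -0.146, 0, 0, 1]
    - [0, 0, 0, 0, 0, 0, 1]

```text
clock: 1.7
ee_pos: [0.4071, 0.1675, 0.3511]
tool_rot: [-100.4, 89.9, -97.4]
contact_force: [-0.3, -0.4, 0.0]
gripper_width: 0.0002
```

```bash
cat > go.py <<'E'
from h import *
import sys
def go(x,y,z,az=None):
    s=bot.get_state();R=rot();d=np.array([x,y,z])-s["ee_pos"];print("t",s["clock"].round(2) if hasattr(s["clock"],"round") else s["clock"],"pos",s["ee_pos"].round(4),"tool d cm",(R.T@d*100).round(2),"F",s["contact_force"].round(2),"w",round(s["gripper_width"],3))
    a=np.degrees(np.arctan2(R[1,1],R[0,1]));print("y az",a.round(1),R[:,0].round(3))
    if az is not None:print("wx",-np.radians((az-a+90)%180-90).round(3))
if __name__=="__main__":go(*map(float,sys.argv[1:]))
E
python3 go.py .505 -.1105 .13 -70
```

```text
t 1.7 pos [0.4071 0.1675 0.3511] tool d cm [ 22.15 -28.25   8.3 ] F [-0.28 -0.35  0.04] w 0.0
y az 93.1 [-0.    -0.001 -1.   ]
wx -0.296
```

Emit:
arm_command:
  series:
    - [0, 0, 0, -0.148, 0, 0, 1]
    - [0, 0, 0, -0.148, 0, 0, 1]
    - [1, -4.2, 0, 0, 0, 0, 1]
    - [1, -4.2, 0, 0, 0, 0, 1]
    - [2, -4.2, 0, 0, 0, 0, 1]
    - [3, -4.2, 0, 0, 0, 0, 1]
    - [3, -4.2, 0, 0, 0, 0, 1]
    - [3, -4.2, 0, 0, 0, 0, 1]

```text
clock: 2.5
ee_pos: [0.4917, -0.0633, 0.2229]
tool_rot: [13.9, 90.0, 33.6]
contact_force: [0.8, 0.8, 0.3]
gripper_width: 0.0004
```

Emit:
arm_command:
  series:
    - [3, -4, 0, 0, 0, 0, 1]
    - [3, 0, 0, 0, 0, 0, 1]
    - [0, 0, 0, 0, 0, 0, 1]
    - [0, 0, 0, 0, 0, 0, 1]

```text
clock: 2.9
ee_pos: [0.5044, -0.0991, 0.1639]
tool_rot: [133.3, 89.9, 153.1]
contact_force: [1.1, -0.4, 0.5]
gripper_width: 0.0003
```

```bash
python3 - <<'E'
from h import *
from go import go
go(.505,-.1105,.12,-70)
im,d=shot("top","t2.png",(290,165,410,255),6)
im,d=shot("side","s2.png",(240,150,380,290),5)
E
```

```text
t 2.9 pos [ 0.5044 -0.0991  0.1639] tool d cm [ 4.39 -1.1  -0.33] F [ 1.07 -0.35  0.53] w 0.0
y az 109.8 [-0.002  0.001 -1.   ]
wx -0.004
```

View pics/s2.png

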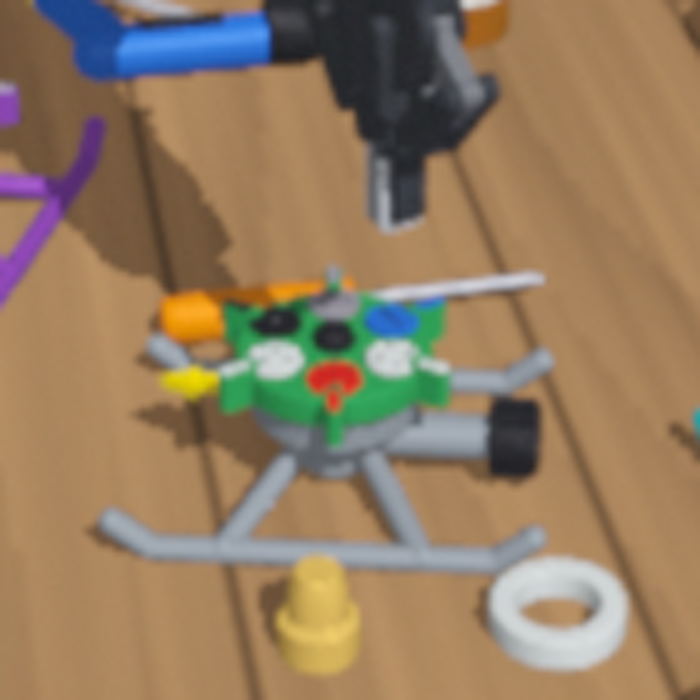

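The side crop shows the finger above the turret. Red points at the camera at crop (333,385), and the nut top is at (334,328). I'll cross-check the axis before descending.

```bash
python3 - <<'E'
from h import *
g=lambda u,v,z:ray("side",(240+(u+.5)/5-.5,150+(v+.5)/5-.5),z).round(4)
print("nut",g(334,328,.084),"red",g(334,380,.074),"tiptool bottom",g(397,225,.164))
E
```

```text
nut [ 0.484  -0.0565  0.084 ] red [ 0.4794 -0.0832  0.074 ] tiptool bottom [ 0.5049 -0.1015  0.164 ]
```

Emit:
arm_command:
  series:
    - [2, -1.2, -0.4, 0, 0, 0, 1]
    - [2.4, 0, 0, 0, 0, 0, 1]
    - [0, 0, 0, 0, 0, 0, 1]
    - [0, 0, 0, 0, 0, 0, 1]

```text
clock: 3.4
ee_pos: [0.5058, -0.112, 0.1217]
tool_rot: [-32.4, 89.9, -12.6]
contact_force: [-0.0, 0.1, 0.2]
gripper_width: 0.0002
```

```bash
python3 go.py .506 -.112 .064 -70
```

```text
t 3.4 pos [ 0.5058 -0.112   0.1217] tool d cm [5.77 0.   0.01] F [-0.02  0.09  0.25] w 0.0
y az 109.9 [ 0.001 -0.    -1.   ]
wx -0.002
```

Emit:
arm_command:
  series:
    - [2, -0.1, 0, 0, 0, 0, 1]
    - [1.5, 0, 0, 0, 0, 0, 1]
    - [0.8, 0, 0, 0, 0, 0, 1]
    - [0.7, 0, 0, 0, 0, 0, 1]
    - [0.7, 0, 0, 0, 0, 0, 1]
    - [0, 0, 0, 0, 0, 0, 1]
    - [0, 0, 0, 0, 0, 0, 1]

```text
clock: 4.1
ee_pos: [0.5056, -0.1136, 0.0633]
tool_rot: [-43.3, 90.0, -23.4]
contact_force: [-0.8, -0.6, 0.6]
gripper_width: 0.0
```

```bash
python3 - <<'E'
from h import *
from go import go
go(.506,-.112,.064,-70)
im,d=shot("side","s3.png",(240,150,380,290),5)
E
```

```text
t 4.1 pos [ 0.5056 -0.1136  0.0633] tool d cm [-0.07  0.13  0.09] F [-0.79 -0.6   0.55] w 0.0
y az 109.8 [ 0. -0. -1.]
wx -0.003
```

View pics/s3.png

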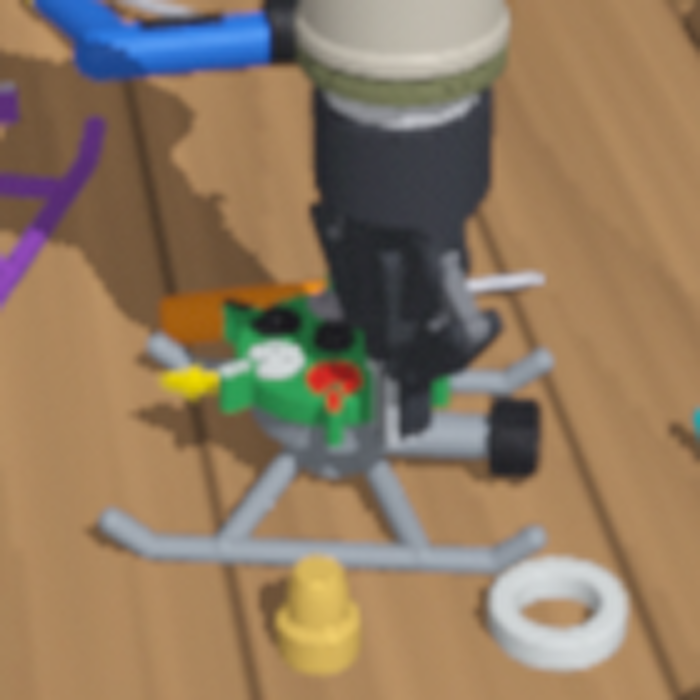

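The finger sits in the gap with the red lobe on its clockwise side at crop (335,430), clear of both lobes. I'll start sweeping slowly along an arc.

```bash
cat > red.py <<'E'
from h import *
def red():
    im,_=bot.grab_frame("side");hsv=cv2.cvtColor(im,cv2.COLOR_RGB2HSV);k=cv2.inRange(hsv,(0,150,90),(6,255,255))|cv2.inRange(hsv,(172,150,90),(180,255,255))
    m=np.zeros_like(k);m[190:250,275:345]=1;ys,xs=np.nonzero((k>0)&(m>0))
    if len(xs)<5:print("no red",len(xs));return
    p=ray("side",(xs.mean(),ys.mean()),.075);v=p-[.4830,-.0525,.075];print("red n",len(xs),"az",np.degrees(np.arctan2(v[1],v[0])).round(1),"r",np.hypot(*v[:2]).round(4))
if __name__=="__main__":
    from go import go
    go(.483,-.0525,.064);red()
E
python3 red.py
```

```text
t 4.15 pos [ 0.5058 -0.1136  0.0636] tool d cm [-0.05  6.53 -0.07] F [-1.   -0.72 -0.04] w -0.0
y az 109.8 [ 0.001 -0.    -1.   ]
red n 40 az -96.9 r 0.0305
```

Emit:
arm_command:
  series:
    - [0, 0.1, -0.3, 0.04, 0, 0, 1]
    - [0, 0, -0.3, 0.04, 0, 0, 1]
    - [0, 0, -0.2, 0.03, 0, 0, 1]
    - [0, 0, -0.2, 0.03, 0, 0, 1]
    - [0, 0, -0.2, 0.03, 0, 0, 1]
    - [0, 0, 0, 0, 0, 0, 1]

```text
clock: 4.8
ee_pos: [0.4935, -0.116, 0.0632]
tool_rot: [-114.5, 90.0, -104.5]
contact_force: [0.3, 0.0, 0.3]
gripper_width: 0.0002
```

```bash
python3 red.py
```

```text
t 4.8 pos [ 0.4935 -0.116   0.0632] tool d cm [-0.08  6.43  0.07] F [0.27 0.02 0.3 ] w 0.0
y az 100.0 [-0. -0. -1.]
red n 33 az -101.2 r 0.031
```

Emit:
arm_command:
  series:
    - [0, 0, -0.15, 0.024, 0, 0, 1]
    - [0, 0, -0.15, 0.024, 0, 0, 1]
    - [0, 0, -0.15, 0.024, 0, 0, 1]
    - [0, 0, 0, 0, 0, 0, 1]
    - [0, 0, 0, 0, 0, 0, 1]

```text
clock: 5.35
ee_pos: [0.4892, -0.1166, 0.0631]
tool_rot: [-25.0, 90.0, -19.0]
contact_force: [-0.2, -0.6, 1.0]
gripper_width: -0.0003
```

```bash
python3 red.py
```

```text
t 5.35 pos [ 0.4892 -0.1166  0.0631] tool d cm [-0.09  6.44  0.05] F [-0.15 -0.6   0.97] w -0.0
y az 96.0 [ 0. -0. -1.]
red n 23 az -105.1 r 0.0317
```

Emit:
arm_command:
  series:
    - [0, 0, -0.15, 0.024, 0, 0, 1]
    - [0, 0, -0.15, 0.024, 0, 0, 1]
    - [0, 0, -0.15, 0.024, 0, 0, 1]
    - [0, 0, 0, 0, 0, 0, 1]
    - [0, 0, 0, 0, 0, 0, 1]

```text
clock: 5.9
ee_pos: [0.4846, -0.117, 0.0631]
tool_rot: [-142.0, 90.0, -140.1]
contact_force: [-0.6, -1.0, 0.1]
gripper_width: -0.0002
```

```bash
python3 red.py; python3 -c "
from h import *
shot('side','s4.png',(240,150,380,290),5)"
```

```text
t 5.9 pos [ 0.4846 -0.117   0.0631] tool d cm [-0.09  6.45  0.04] F [-0.6  -1.03  0.05] w -0.0
y az 91.8 [-0. -0. -1.]
red n 20 az -110.5 r 0.0312
```

View pics/s4.png

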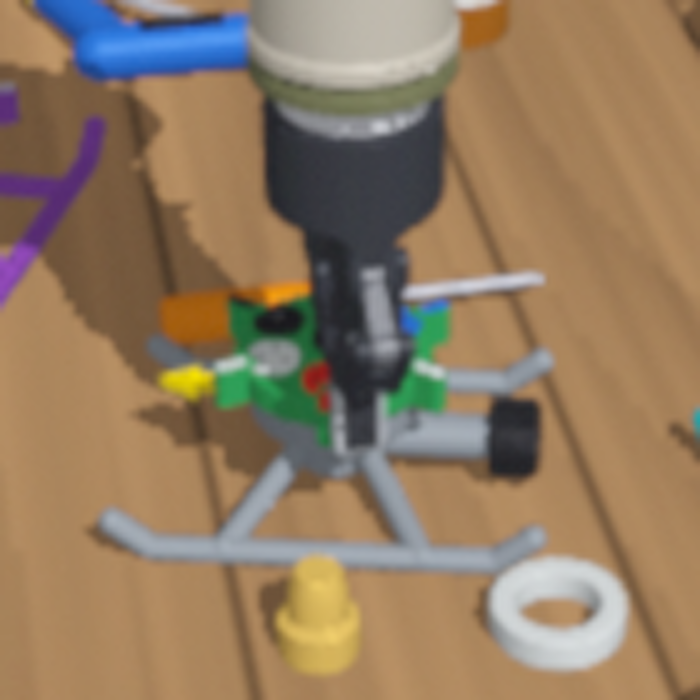

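The finger now touches the red lobe at crop (325,425) and the turret has just begun to turn. I'll carry on in small steps.

Emit:
arm_command:
  series:
    - [0, 0, -0.15, 0.024, 0, 0, 1]
    - [0, 0, -0.15, 0.024, 0, 0, 1]
    - [0, 0, 0, 0, 0, 0, 1]
    - [0, 0, 0, 0, 0, 0, 1]

```text
clock: 6.4
ee_pos: [0.4816, -0.117, 0.0631]
tool_rot: [-178.3, 90.0, -179.2]
contact_force: [0.5, -0.3, -0.1]
gripper_width: 0.0002
```

```bash
python3 red.py
```

```text
t 6.4 pos [ 0.4816 -0.117   0.0631] tool d cm [-0.09  6.45  0.04] F [ 0.46 -0.29 -0.13] w 0.0
y az 89.1 [-0. -0. -1.]
red n 15 az -114.5 r 0.033
```

Emit:
arm_command:
  series:
    - [0, 0, -0.15, 0.024, 0, 0, 1]
    - [0, 0, -0.15, 0.024, 0, 0, 1]
    - [0, 0, 0, 0, 0, 0, 1]
    - [0, 0, 0, 0, 0, 0, 1]

```text
clock: 6.85
ee_pos: [0.4787, -0.1169, 0.0631]
tool_rot: [-53.2, 90.0, -56.8]
contact_force: [-0.0, 0.1, -0.2]
gripper_width: 0.0002
```

```bash
python3 red.py
```

```text
t 6.85 pos [ 0.4787 -0.1169  0.0631] tool d cm [-0.09  6.46  0.02] F [-0.05  0.09 -0.24] w 0.0
y az 86.3 [ 0. -0. -1.]
red n 14 az -117.3 r 0.0333
```

Emit:
arm_command:
  series:
    - [0, 0, -0.15, 0.024, 0, 0, 1]
    - [0, 0, -0.15, 0.024, 0, 0, 1]
    - [0, 0, -0.15, 0.024, 0, 0, 1]
    - [0, 0, 0, 0, 0, 0, 1]
    - [0, 0, 0, 0, 0, 0, 1]

```text
clock: 7.4
ee_pos: [0.4742, -0.1165, 0.0631]
tool_rot: [-33.1, 90.0, -40.9]
contact_force: [0.4, -0.3, 0.3]
gripper_width: -0.0002
```

```bash
python3 red.py;python3 -c "
from h import *
shot('side','s5.png',(240,150,380,290),5)"
```

```text
t 7.4 pos [ 0.4742 -0.1165  0.0631] tool d cm [-0.09  6.46  0.01] F [ 0.39 -0.26  0.28] w -0.0
y az 82.2 [ 0. -0. -1.]
red n 14 az -123.4 r 0.037
```

View pics/s5.png

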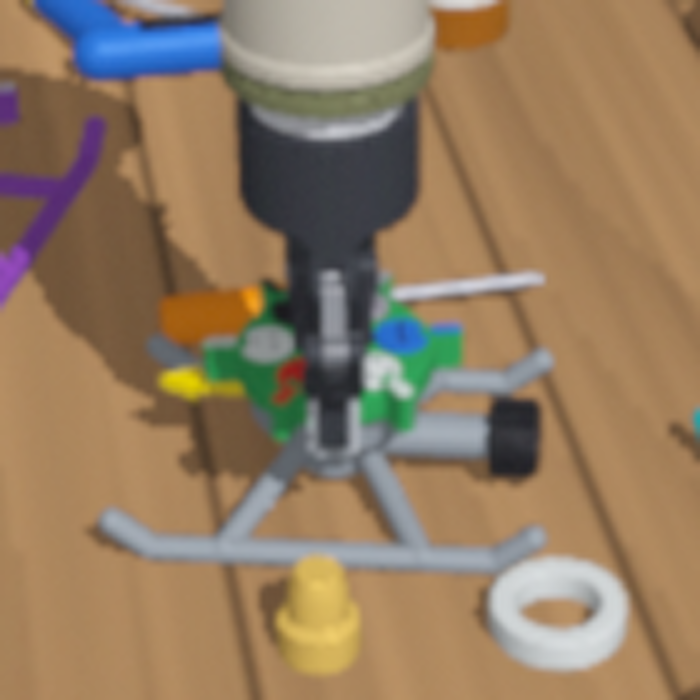

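The turret has turned well on: the red lobe end is at crop (286,420), ahead of the finger, and the white lobe is at (405,390). I'll compute its angle.

```bash
python3 - <<'E'
from h import *
A=np.array([.483,-.0525,0])
g=lambda u,v,z:ray("side",(240+(u+.5)/5-.5,150+(v+.5)/5-.5),z)
for n,u,v,z in(("redlobe top end",278,402,.078),("red lobe bot",283,435,.058),("w1 top end",207,348,.078),("blue top end",460,330,.078),("w2 end",410,392,.078),("tip",163,383,.052),("w1disc",268,343,.074),("bluedisc",402,337,.074)):
    p=g(u,v,z)-A;print(n,np.degrees(np.arctan2(p[1],p[0])).round(1),np.hypot(*p[:2]).round(3))
E
```

```text
redlobe top end -123.1 0.058
red lobe bot -122.7 0.055
w1 top end -179.5 0.057
blue top end -7.5 0.06
w2 end -62.4 0.059
tip 170.6 0.078
w1disc 171.7 0.029
bluedisc -4.5 0.033
```

Red is at about -125 to -128°, so it has jumped on to the -60° click. Now for the last click.

Emit:
arm_command:
  series:
    - [0, 0, -0.2, 0.032, 0, 0, 1]
    - [0, 0, -0.2, 0.032, 0, 0, 1]
    - [0, 0, -0.2, 0.032, 0, 0, 1]
    - [0, 0, -0.2, 0.032, 0, 0, 1]
    - [0, 0, -0.2, 0.032, 0, 0, 1]
    - [0, 0, -0.15, 0.024, 0, 0, 1]
    - [0, 0, -0.15, 0.024, 0, 0, 1]
    - [0, 0, -0.15, 0.024, 0, 0, 1]

```text
clock: 8.3
ee_pos: [0.4601, -0.1131, 0.0631]
tool_rot: [-24.2, 90.0, -45.4]
contact_force: [-0.7, 0.8, 0.3]
gripper_width: -0.0001
```

Emit:
arm_command:
  series:
    - [0, 0, -0.15, 0.024, 0, 0, 1]
    - [0, 0, -0.15, 0.024, 0, 0, 1]
    - [0, 0, -0.15, 0.024, 0, 0, 1]
    - [0, 0, -0.15, 0.024, 0, 0, 1]
    - [0, 0, -0.15, 0.024, 0, 0, 1]
    - [0, 0, -0.15, 0.024, 0, 0, 1]
    - [0, 0, 0, 0, 0, 0, 1]
    - [0, 0, 0, 0, 0, 0, 1]

```text
clock: 9.1
ee_pos: [0.452, -0.1094, 0.0632]
tool_rot: [11.6, 90.0, -17.7]
contact_force: [0.7, 0.2, -0.6]
gripper_width: -0.0003
```

```bash
python3 red.py;python3 -c "
from h import *
shot('side','s6.png',(240,150,380,290),5)"
```

```text
t 9.1 pos [ 0.452  -0.1094  0.0632] tool d cm [-0.08  6.48 -0.08] F [ 0.73  0.19 -0.58] w -0.0
y az 60.7 [ 0. -0. -1.]
red n 6 az -116.8 r 0.0271
```

View pics/s6.png

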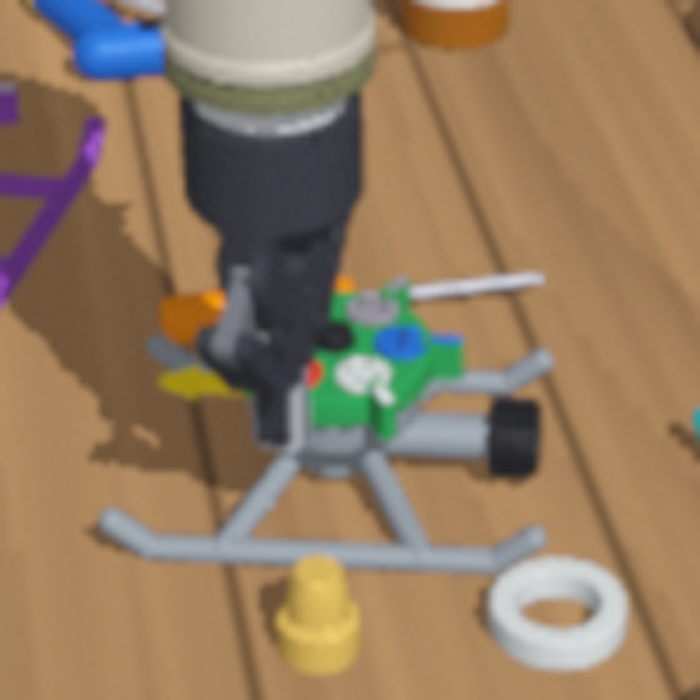

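The finger is now at the red lobe on the near-left of the disc. The blue disc at crop (403,342) is unobstructed, so I'll track that one (blue = red + 120°).

```bash
cat > blue.py <<'E'
from h import *
from go import go
go(.483,-.0525,.064)
im,_=bot.grab_frame("side");hsv=cv2.cvtColor(im,cv2.COLOR_RGB2HSV);k=cv2.inRange(hsv,(105,120,60),(125,255,255))
m=np.zeros_like(k);m[205:250,290:345]=1;ys,xs=np.nonzero((k>0)&(m>0))
p=ray("side",(xs.mean(),ys.mean()),.0745);v=p-[.4830,-.0525,.0745];a=np.degrees(np.arctan2(v[1],v[0]));print("blue n",len(xs),"az",a.round(1),"r",np.hypot(*v[:2]).round(4),"-> red az",(a-120).round(1))
E
python3 blue.py
```

```text
t 9.2 pos [ 0.4521 -0.1094  0.0632] tool d cm [-0.08  6.48 -0.09] F [1.02 0.62 0.02] w -0.0
y az 60.7 [ 0. -0. -1.]
blue n 38 az -13.1 r 0.0323 -> red az -133.1
```

Emit:
arm_command:
  series:
    - [0, 0, -0.15, 0.024, 0, 0, 1]
    - [0, 0, -0.15, 0.024, 0, 0, 1]
    - [0, 0, -0.15, 0.024, 0, 0, 1]
    - [0, 0, -0.15, 0.024, 0, 0, 1]
    - [0, 0, -0.15, 0.024, 0, 0, 1]
    - [0, 0, -0.15, 0.024, 0, 0, 1]
    - [0, 0, 0, 0, 0, 0, 1]
    - [0, 0, 0, 0, 0, 0, 1]

```text
clock: 10.05
ee_pos: [0.4444, -0.1045, 0.0631]
tool_rot: [177.6, 90.0, 140.0]
contact_force: [1.1, -0.6, 0.5]
gripper_width: 0.0002
```

```bash
python3 blue.py
```

```text
t 10.05 pos [ 0.4444 -0.1045  0.0631] tool d cm [-0.09  6.47 -0.11] F [ 1.06 -0.62  0.46] w 0.0
y az 52.4 [-0.  0. -1.]
blue n 37 az -19.4 r 0.0318 -> red az -139.4
```

Emit:
arm_command:
  series:
    - [0, 0, -0.15, 0.025, 0, 0, 1]
    - [0, 0, -0.15, 0.025, 0, 0, 1]
    - [0, 0, -0.15, 0.025, 0, 0, 1]
    - [0, 0, -0.15, 0.025, 0, 0, 1]
    - [0, 0, -0.15, 0.025, 0, 0, 1]
    - [0, 0, -0.15, 0.025, 0, 0, 1]
    - [0, 0, -0.15, 0.025, 0, 0, 1]
    - [0, 0, -0.15, 0.025, 0, 0, 1]

```text
clock: 10.9
ee_pos: [0.4355, -0.0963, 0.0631]
tool_rot: [-136.1, 90.0, 174.8]
contact_force: [1.4, -1.2, -0.1]
gripper_width: -0.0002
```

Emit:
arm_command:
  series:
    - [0, 0, -0.1, 0.016, 0, 0, 1]
    - [0, 0, -0.1, 0.016, 0, 0, 1]
    - [0, 0, -0.1, 0.016, 0, 0, 1]
    - [0, 0, 0, 0, 0, 0, 1]
    - [0, 0, 0, 0, 0, 0, 1]

```text
clock: 11.4
ee_pos: [0.4336, -0.094, 0.0631]
tool_rot: [-162.2, 90.0, 146.0]
contact_force: [-0.1, -0.4, 0.1]
gripper_width: -0.0
```

```bash
python3 blue.py
```

```text
t 11.4 pos [ 0.4336 -0.094   0.0631] tool d cm [-0.09  6.45 -0.21] F [-0.06 -0.4   0.14] w -0.0
y az 38.2 [-0.  0. -1.]
blue n 41 az -30.6 r 0.0323 -> red az -150.6
```

Emit:
arm_command:
  series:
    - [0, 0, -0.1, 0.014, 0, 0, 1]
    - [0, 0, -0.1, 0.014, 0, 0, 1]
    - [0, 0, -0.1, 0.014, 0, 0, 1]
    - [0, 0, -0.1, 0.014, 0, 0, 1]
    - [0, 0, -0.1, 0.014, 0, 0, 1]
    - [0, 0, -0.1, 0.014, 0, 0, 1]
    - [0, 0, -0.1, 0.014, 0, 0, 1]
    - [0, 0, -0.1, 0.014, 0, 0, 1]

```text
clock: 12.25
ee_pos: [0.429, -0.0875, 0.0632]
tool_rot: [50.4, 90.0, -7.9]
contact_force: [0.0, -0.3, -0.1]
gripper_width: -0.0001
```

```bash
python3 blue.py
```

```text
t 12.25 pos [ 0.429  -0.0875  0.0632] tool d cm [-0.08  6.43 -0.14] F [ 0.03 -0.27 -0.06] w -0.0
y az 31.7 [ 0. -0. -1.]
blue n 39 az -37.3 r 0.0325 -> red az -157.3
```

Emit:
arm_command:
  series:
    - [0, 0, -0.1, 0.014, 0, 0, 1]
    - [0, 0, -0.1, 0.014, 0, 0, 1]
    - [0, 0, 0, 0, 0, 0, 1]
    - [0, 0, 0, 0, 0, 0, 1]

```text
clock: 12.7
ee_pos: [0.428, -0.0858, 0.0631]
tool_rot: [127.4, 90.0, 67.6]
contact_force: [0.5, 0.5, -0.1]
gripper_width: -0.0001
```

```bash
python3 blue.py
```

```text
t 12.7 pos [ 0.428  -0.0858  0.0631] tool d cm [-0.09  6.43 -0.11] F [ 0.55  0.48 -0.07] w -0.0
y az 30.2 [ 0.  0. -1.]
blue n 38 az -40.3 r 0.0315 -> red az -160.3
```

Emit:
arm_command:
  series:
    - [0, 0, -0.1, 0.015, 0, 0, 1]
    - [0, 0, -0.1, 0.015, 0, 0, 1]
    - [0, 0, 0, 0, 0, 0, 1]
    - [0, 0, 0, 0, 0, 0, 1]

```text
clock: 13.15
ee_pos: [0.427, -0.0841, 0.0631]
tool_rot: [-156.4, 90.0, 142.1]
contact_force: [-0.2, 1.1, 0.4]
gripper_width: 0.0001
```

```bash
python3 blue.py
```

```text
t 13.15 pos [ 0.427  -0.0841  0.0631] tool d cm [-0.09  6.43 -0.11] F [-0.22  1.09  0.4 ] w 0.0
y az 28.5 [-0.  0. -1.]
blue n 40 az -40.9 r 0.0327 -> red az -160.9
```

Emit:
arm_command:
  series:
    - [0, 0, -0.1, 0.015, 0, 0, 1]
    - [0, 0, -0.1, 0.015, 0, 0, 1]
    - [0, 0, 0, 0, 0, 0, 1]
    - [0, 0, 0, 0, 0, 0, 1]

```text
clock: 13.6
ee_pos: [0.4261, -0.0823, 0.0631]
tool_rot: [-168.5, 90.0, 128.3]
contact_force: [-0.8, -0.8, -0.8]
gripper_width: -0.0
```

```bash
python3 blue.py
```

```text
t 13.6 pos [ 0.4261 -0.0823  0.0631] tool d cm [-0.09  6.43 -0.1 ] F [-0.78 -0.83 -0.81] w -0.0
y az 26.8 [-0.  0. -1.]
blue n 39 az -43.1 r 0.0324 -> red az -163.1
```

Emit:
arm_command:
  series:
    - [0, 0, -0.1, 0.015, 0, 0, 1]
    - [0, 0, -0.1, 0.015, 0, 0, 1]
    - [0, 0, 0, 0, 0, 0, 1]
    - [0, 0, 0, 0, 0, 0, 1]
    - [0, 0, 0, 0, 0, 0, 1]

```text
clock: 14.15
ee_pos: [0.4252, -0.0806, 0.0631]
tool_rot: [20.2, 90.0, -44.7]
contact_force: [-0.7, -0.3, 0.7]
gripper_width: 0.0
```

```bash
python3 blue.py
```

```text
t 14.15 pos [ 0.4252 -0.0806  0.0631] tool d cm [-0.09  6.42 -0.1 ] F [-0.68 -0.31  0.66] w 0.0
y az 25.0 [ 0. -0. -1.]
blue n 38 az -44.5 r 0.0317 -> red az -164.5
```

Emit:
arm_command:
  series:
    - [0, 0, -0.1, 0.015, 0, 0, 1]
    - [0, 0, -0.1, 0.015, 0, 0, 1]
    - [0, 0, 0, 0, 0, 0, 1]
    - [0, 0, 0, 0, 0, 0, 1]
    - [0, 0, 0, 0, 0, 0, 1]

```text
clock: 14.7
ee_pos: [0.4244, -0.0788, 0.0631]
tool_rot: [-36.2, 90.0, -102.8]
contact_force: [-0.2, -0.5, -0.6]
gripper_width: -0.0001
```

```bash
python3 blue.py
```

```text
t 14.7 pos [ 0.4244 -0.0788  0.0631] tool d cm [-0.09  6.43 -0.09] F [-0.21 -0.49 -0.63] w -0.0
y az 23.3 [-0. -0. -1.]
blue n 37 az -46.2 r 0.0313 -> red az -166.2
```

Emit:
arm_command:
  series:
    - [0, 0, -0.1, 0.015, 0, 0, 1]
    - [0, 0, -0.1, 0.015, 0, 0, 1]
    - [0, 0, 0, 0, 0, 0, 1]
    - [0, 0, 0, 0, 0, 0, 1]
    - [0, 0, 0, 0, 0, 0, 1]

```text
clock: 15.25
ee_pos: [0.4236, -0.077, 0.0632]
tool_rot: [22.6, 90.0, -45.8]
contact_force: [-0.5, -0.1, 0.8]
gripper_width: 0.0
```

```bash
python3 blue.py
```

```text
t 15.25 pos [ 0.4236 -0.077   0.0632] tool d cm [-0.08  6.42 -0.09] F [-0.47 -0.13  0.77] w 0.0
y az 21.6 [ 0. -0. -1.]
blue n 39 az -48.1 r 0.0317 -> red az -168.1
```

```bash
python3 -c "
from h import *
a,_=shot('side','x.png');b,_=shot('top','y.png')
A=cv2.resize(a[190:270,250:350],None,fx=4,fy=4,interpolation=cv2.INTER_CUBIC);B=cv2.resize(b[165:245,290:390],None,fx=4,fy=4,interpolation=cv2.INTER_CUBIC)
cv2.imwrite('pics/s7.png',np.hstack([A,B]))"
```

```text
(no output)
```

View pics/s7.png

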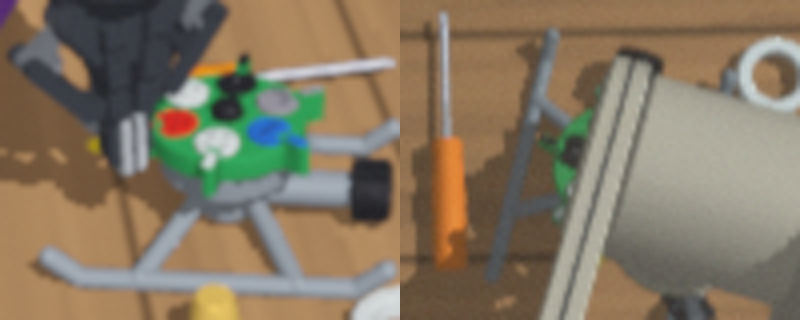

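The base hasn't moved (runner and nut are where they were), and the red disc is at left crop (178,122), just short of jumping. The first jump also came about 8–11° past half-way, so I'll continue gently.

Emit:
arm_command:
  series:
    - [0, 0, -0.1, 0.015, 0, 0, 1]
    - [0, 0, -0.1, 0.015, 0, 0, 1]
    - [0, 0, 0, 0, 0, 0, 1]
    - [0, 0, 0, 0, 0, 0, 1]
    - [0, 0, 0, 0, 0, 0, 1]

```text
clock: 15.9
ee_pos: [0.4229, -0.0751, 0.0631]
tool_rot: [22.5, 90.0, -47.7]
contact_force: [-0.3, 0.1, 0.7]
gripper_width: 0.0001
```

```bash
python3 blue.py
```

```text
t 15.9 pos [ 0.4229 -0.0751  0.0631] tool d cm [-0.09  6.42 -0.08] F [-0.33  0.15  0.7 ] w 0.0
y az 19.9 [ 0. -0. -1.]
blue n 39 az -50.1 r 0.0303 -> red az -170.1
```

Emit:
arm_command:
  series:
    - [0, 0, -0.1, 0.015, 0, 0, 1]
    - [0, 0, -0.1, 0.015, 0, 0, 1]
    - [0, 0, 0, 0, 0, 0, 1]
    - [0, 0, 0, 0, 0, 0, 1]
    - [0, 0, 0, 0, 0, 0, 1]

```text
clock: 16.45
ee_pos: [0.4222, -0.0732, 0.0631]
tool_rot: [-16.0, 90.0, -87.8]
contact_force: [-0.1, -0.7, -0.9]
gripper_width: -0.0
```

```bash
python3 blue.py
```

```text
t 16.45 pos [ 0.4222 -0.0732  0.0631] tool d cm [-0.09  6.42 -0.07] F [-0.07 -0.68 -0.91] w -0.0
y az 18.2 [ 0. -0. -1.]
blue n 39 az -72.2 r 0.0307 -> red az -192.2
```

The turret has clicked to red az -192°, which is the arrow direction. The finger is centred in the gap, so I'll back out slightly and lift straight up.

Emit:
arm_command:
  series:
    - [0, -0.15, 0, 0, 0, 0, 1]
    - [-0.5, 0, 0, 0, 0, 0, 1]
    - [-1, 0, 0, 0, 0, 0, 1]
    - [-2, 0, 0, 0, 0, 0, 1]
    - [-4, 0, 0, 0, 0, 0, 1]
    - [-5, 0, 0, 0, 0, 0, 1]
    - [-5, 0, 0, 0, 0, 0, 1]

```text
clock: 17.2
ee_pos: [0.4202, -0.0735, 0.2406]
tool_rot: [84.0, 90.0, 12.2]
contact_force: [1.1, -0.2, 0.7]
gripper_width: 0.0003
```

Emit:
arm_command:
  series:
    - [-4, 4, -2, 0, 0, 0, 1]
    - [0, 4, -3, 0, 0, 0, 1]
    - [0, 3, -4, 0, 0, 0, 1]
    - [0, 2, -4, 0, 0, 0, 1]
    - [0, 0, -4, 0, 0, 0, 1]
    - [0, 0, -4, 0, 0, 0, 1]
    - [0, 0, 0, 0, 0, 0, 1]
    - [0, 0, 0, 0, 0, 0, 1]

```text
clock: 18.0
ee_pos: [0.4734, 0.1618, 0.2724]
tool_rot: [63.7, 89.9, -8.0]
contact_force: [0.4, 0.1, 0.1]
gripper_width: -0.0001
```

```bash
python3 blue.py; python3 -c "
from h import *
a,_=shot('side','x2.png');b,_=shot('top','y2.png')
A=cv2.resize(a[190:290,250:350],None,fx=4,fy=4,interpolation=cv2.INTER_CUBIC);B=cv2.resize(b[160:260,290:390],None,fx=4,fy=4,interpolation=cv2.INTER_CUBIC)
cv2.imwrite('pics/s8.png',np.hstack([A,B]))"
```

```text
t 18.0 pos [0.4734 0.1618 0.2724] tool d cm [20.84 -5.83 20.64] F [0.41 0.13 0.07] w -0.0
y az 18.3 [ 0.001 -0.    -1.   ]
blue n 39 az -72.2 r 0.0307 -> red az -192.2
```

View pics/s8.png

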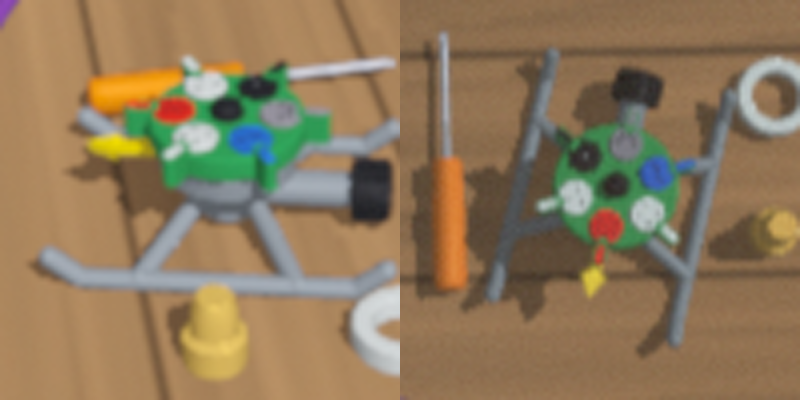

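The red disc (606,225) and its lobe (599,255) line up with the yellow arrow (593,280). The base and its neighbours are where they were, and the arm is clear, so I'll hand in.

```bash
python3 -c "
from h import *
a=cv2.imread('pics/top0.png').astype(int);b=cv2.imread('pics/y2.png').astype(int)
for n,r in(('runnerR',(180,250,358,372)),('conn',(210,225,376,392)),('tape',(173,195,374,396)),('driver',(168,235,295,308))):print(n,abs(a-b)[r[0]:r[1],r[2]:r[3]].mean().round(1))
print(bot.job_done())"
```

```text
runnerR 5.0
conn 3.7
tape 4.4
driver 3.7
the job is handed in; nothing more can be done
None
```

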